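# Open the push-and-turn solvent bottle

### The job

I want to dip my brush in the solvent: on the square brown bottle in the rack, press the red safety cap down, keep it pressed while you turn it anticlockwise until it comes free (about a sixth of a turn), then lift it straight up off the neck. Finish while still holding the cap level in the gripper, clear of the bottle and directly above its open mouth, a few centimetres up. The bottle stays standing in its cell, and the other things on the bench stay where they are.

Things in the scene. Friction and masses are not known exactly. Their poses are not given: they have to be found in the camera images.
- cap_center (a point): Centre (half-way up) of the red ribbed round safety cap: 54 mm diameter, 40 mm high, white arrows on top, 30 g, z up. Three lugs lock it on the neck: it cannot be pulled off or turned until pushed down 4 mm or more. Kept pressed, turn it anticlockwise seen from above: at 40 to 80 degrees from its start (best 60) it lifts straight off; a stop comes at about 85. Lifting it 12 mm clears the neck.
- disc (a joint): Sprung sealing disc hidden inside the cap, travel in m: 0 as locked, grows as the cap is pushed down on the bottle, 0.004 where the lock clears, 0.0065 at the bottom, -0.004 when the cap is off. Pushing takes about 5.6 N at 0, 11 N at 0.004, 15 N at 0.0065 and is hard beyond. Let up before it is turned free, it locks again or stays caught under the lugs.
- bottle: Square brown plastic bottle, white label, loose in any one of the rack's cells, 0.45 to 0.9 kg: body 80 x 80 mm, 95 mm high; shoulder narrows to 38 mm diameter at 114 mm; neck 35 mm diameter, rim at 135 mm. Origin: centre of its underside, z up. Cap locked on: its lower edge is at 125 mm, centre 145 mm, top 165 mm. The cell keeps the bottle from turning (play about 3 degrees).
- rack: Plywood bottle rack screwed to the bench: 108 x 300 mm (x, y) and 62 mm high, with two small screw tabs at its ends (360 mm over all), three 84 x 84 mm cells in a row along its y axis 96 mm apart, cell floors 12 mm above the bench. Origin: centre of its underside.
- oil: Round white oil bottle with green band and black nozzle, 72 mm diameter, 140 mm high, standing in another cell; leave it. Origin: centre of its underside.
- tin: Round blue and grey tin with steel lid, 79 mm diameter, 104 mm high, standing in the remaining cell; leave it. Origin: centre of its underside.
- insulator: Grey ribbed ceramic insulator, 68 mm diameter, 88 mm high, standing on the bench beyond an end of the rack; leave it. Origin: centre of its underside.
- flashlight: Aluminium flashlight lying on the bench on the robot's side of the rack, 150 mm long, 34 mm diameter; leave it. Origin: on the bench under its middle, x along its length.
There are look-alikes about, which are no part of the job. What is meant by the part that bears cap_center is not black, green or purple, and is the smaller of those in its own colour.

How it is judged:
On the way, in this order (a step that is already met when the one before it is completed fails the run):
1. the cap is pressed down at least 3 mm against its spring (z of cap_center in the frame of bottle below 0.142 m), for 0.1 s.
2. the cap is turned at least 32 degrees while still on the neck (angle between the x axis of cap_center and the x axis of bottle, either way round above 0.56 rad and z of cap_center in the frame of bottle below 0.151 m), for 0.1 s.
At the end, for the whole second after the job is handed in: Cap held still in the gripper, level within 15 deg, within 25 mm of the bottle's axis and 20 to 120 mm above its locked height, touching nothing else; bottle on its cell floor (4 mm, 5 deg); oil bottle, tin, insulator, flashlight within 20 mm of their starts (z of cap_center in the frame of bottle between 0.165 and 0.265 m and horizontal distance between cap_center and bottle below 0.025 m and angle between cap_center's own z axis and vertical below 0.26 rad and contact force between cap and the fingers above 2 N and contact force between cap and bottle below 0.05 N and linear speed of each of cap, bottle below 0.03 m/s and z of bottle in the frame of rack below 0.016 m and angle between bottle's own z axis and vertical below 0.09 rad and distance of each of oil, tin, insulator, flashlight from where it was at the start of the episode below 0.02 m); the arm keeps its last pose, push and grip.
It fails at once if the bottle is lifted more than 20 mm off its cell floor (z of bottle in the frame of rack above 0.032 m).
It fails at once if the oil bottle, tin, insulator or flashlight is pushed more than 20 mm or knocked over (distance of any of oil, tin, insulator, flashlight from where it was at the start of the episode above 0.02 m or angle between any of oil, tin, insulator's own z axis and vertical above 0.3 rad).
It also fails if it takes over 35 s, if anything falls off the work surface, if the arm or the gripper's body presses on something with over 40 N, if the wrist force passes 120 N, or if a joint passes its speed limit or range.

### The arm

A 7-joint arm with a two-finger parallel gripper is mounted at the origin on the work surface. World frame = base frame: x ahead of the robot, y to its left, z up, the work surface at z = 0. Lengths are in m, angles in rad, forces in N, time in s.
With the tool pointing down it reaches from about 0.4 to 0.925 m from the base axis. Payload 4.1 kg.
Tool frame: the origin (TCP) lies between the finger pads; the fingertips stand 17 mm ahead of it and the grasp point (between the pads) lies 2 mm behind it; z points along the fingers, y is the direction in which the jaws open and shut (so a half turn about z gives the same grasp; the last joint's range is limited). The gripper opens to 85 mm and grips with 20 to 120 N. Pads are 22 mm wide; open, the fingers measure 114 mm over their backs; the gripper's body (76 mm by 85 mm) begins 54 mm behind the grasp point. The pads swing forward as they close: fully open they stand 13 mm farther back than shut.
Start: joints at [-1.354, 0.398, 0.045, 1.537, -0.019, 1.207, -0.051], TCP at [0.202, 0.618, 0.248] pointing down, gripper open.
Joint ranges: [-2.82, 2.82], [-0.49, 2.23], [-1.37, 1.46], [0, 2.46], [-1.36, 4.5], [0.23, 2], [-2.94, 2.94]. Speed limits (rad/s): [2.57, 2.57, 3.14, 3.14, 3.14, 3.14, 3.14].

### API

Orientations are given as a unit quaternion [x, y, z, w].
In Python, from rig import robot gives the robot as it stands.
- The arm moves only by the tool move_arm, never from a script. Its arguments are lists of equal length, an entry for each row: "slide": the shift along the world's x, y, z in m, a list of three; "spin": the turn about the world's z in degrees. In form: {"slide": [[x, y, z], ...], "spin": [spin, ...]}. A call has 1 to 10 rows; each row is the pose to reach, as a shift and turn from the pose commanded when the call began; what a row does not reach only later rows make up. A row lasts 1/10 s, in which the tool goes at most 50 mm and 8.59 degrees, less where a joint would pass 70% of its speed; a pose out of reach is approached as far as the arm can. A call with a gripper value outside its range is refused whole. "jaw" is the closure, from 0 (fully open) to 1 (shut), set as the call begins (left out, the last holds). The fingers move at their own pace and stop on an object; "squeeze" is the grip in N (left out, the last holds). Time passes only in rows, so rows that repeat a pose let the fingers close. It gives the time, the measured TCP pose, the force and the opening at its end, in the units of the state.
- robot.state(): the state, without advancing time (a new reading comes with each control period).
- robot.snapshot(name): name is "side" or "top" or "wrist"; returns the picture (420x560x3 uint8, red, green, blue); there is no depth.
- robot.camera_model(name): a dict with "mtx" (3x3 intrinsics, pixels), "view" (4x4, takes a point from world to camera coordinates). Camera axes: x right, y down, z forward; pixel columns grow to the right and rows downward; lengths in m; the calibration is good to about 2 mm. A picture is of the moment at which its call begins: read the wrist's pose just before it. camera_model takes no time and is no camera call; for the wrist camera it gives the pose at the moment of the call.
- robot.hand_in(): hands the job in, once; it reports no verdict.
The state is a dict: "time_s": time; "qpos": joint angles; "joint_vel": joint speeds; "tau": joint torques, N m; "tcp_pos": TCP position; "tool_rot": TCP orientation; "contact_force": force on the tool from outside, world axes, zero at the start; "wrist_torque": the same for the moment, N m; "width": finger opening in m.
Only numpy, scipy, OpenCV 4.12 (cv2) and the standard library are available. Lean on these libraries where they do the work, as an engineer would, in place of code of your own. Each camera call takes 0.05 s, during which the arm holds its last target.

## Working session

There is one attempt and no reset: what is moved stays moved. The work goes in short steps, Python scripts to look and compute and a tool call to move; the robot and the scene stay as the last step left them, time stands still between calls to the robot, and variables do not carry over. Pictures are saved under pics/ and viewed, and the job is handed in when it is done.

Besides the shell and the picture viewer there is one more tool, called after "Call:" in YAML: its name, and indented under it one key for each argument. move_arm: Moves the arm, as the interface text tells. Its arguments: {"type":"object","properties":{"slide":{"type":"array","items":{"type":"array","items":{"type":"number"}}},"spin":{"type":"array","items":{"type":"number"}},"jaw":{"type":"number"},"squeeze":{"type":"number"}},"required":["slide","spin"]}

```bash
ls; mkdir -p pics; cat > h.py <<'E'
from rig import robot
import cv2, numpy as np
def snap(n,f):
    im=robot.snapshot(n); cv2.imwrite('pics/'+f,im[:,:,::-1]); return im
E
python3 - <<'E'
from h import *
print(robot.state())
snap('side','s0.png');snap('top','t0.png')
for n in('side','top'): print(robot.camera_model(n))
E
```

```text
pics
{'time_s': 0.0, 'qpos': array([-1.3539955 ,  0.39914671,  0.0450242 ,  1.53791777, -0.01872551,
        1.2068983 , -0.05071496]), 'joint_vel': array([-1.17405781e-03, -3.58682829e-04, -1.66268999e-03, -5.65280780e-05,
        1.74145101e-03,  3.28422565e-05,  2.59855000e-03]), 'tau': array([ 4.23465863e-04, -4.75125253e+01,  1.36509005e+00, -2.54215747e+01,
        1.17486194e-02,  9.53068928e-03,  2.99540147e-06]), 'tcp_pos': array([0.20164886, 0.617278  , 0.2472757 ]), 'tool_rot': array([ 1.57197473e-01,  9.87566709e-01, -9.69053689e-04, -1.00858502e-04]), 'contact_force': array([-0.26107316, -0.34286548,  0.18722567]), 'wrist_torque': array([-0.01024111, -0.0620708 , -0.00966948]), 'width': 0.08525353838739823}
{'mtx': array([[524.44983435,   0.        , 281.75230795],
       [  0.        , 524.44983435, 207.27418047],
       [  0.        ,   0.        ,   1.        ]]), 'view': array([[ 0.99643135, -0.08417603,  0.00624244, -0.53450095],
       [-0.05531809, -0.70710437, -0.70494207,  0.21277121],
       [ 0.06375328,  0.70208105, -0.70923742,  0.97061027],
       [ 0.        ,  0.        ,  0.        ,  1.        ]])}
{'mtx': array([[456.94960668,   0.        , 280.22295107],
       [  0.        , 456.94960668, 216.03218953],
       [  0.        ,   0.        ,   1.        ]]), 'view': array([[ 0.02216645, -0.99964363,  0.01487502,  0.10520696],
       [-0.9985499 , -0.02286741, -0.04873587,  0.58720263],
       [ 0.04905865, -0.01377314, -0.99870093,  1.06347223],
       [ 0.        ,  0.        ,  0.        ,  1.        ]])}
```

View pics/s0.png

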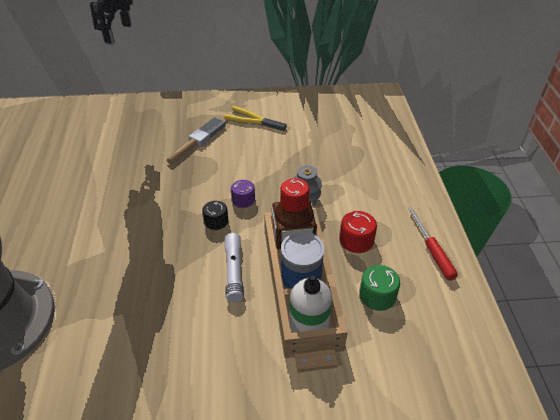

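View pics/t0.png

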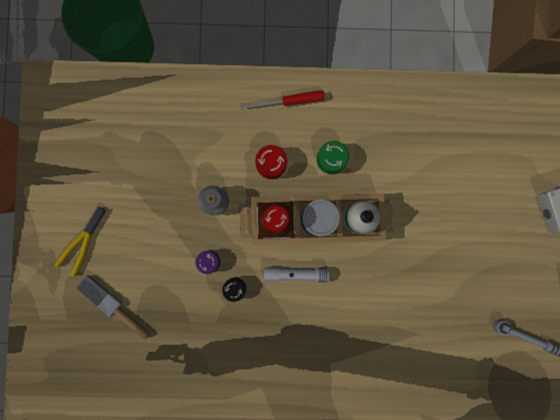

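There are five caps in view. Pixels are for the top view:
- red on the brown bottle: (275,217)
- red loose on the bench: (271,161)
- green: (333,157)
- purple: (208,262)
- black: (234,289)

The one that fits is the red cap on the bottle in the rack, which should be the smaller of the two reds. I'll confirm that in enlarged crops.

```bash
python3 - <<'E'
import cv2,numpy as np
t=cv2.imread('pics/t0.png');s=cv2.imread('pics/s0.png')
a=cv2.resize(t[130:250,190:300],None,fx=5,fy=5,interpolation=cv2.INTER_CUBIC)[:600]
cv2.imwrite('pics/t0c.png',a)
b=cv2.resize(s[160:280,250:390],None,fx=5,fy=5,interpolation=cv2.INTER_CUBIC)
cv2.imwrite('pics/s0c.png',b)
E
```

```text
(no output)
```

View pics/t0c.png

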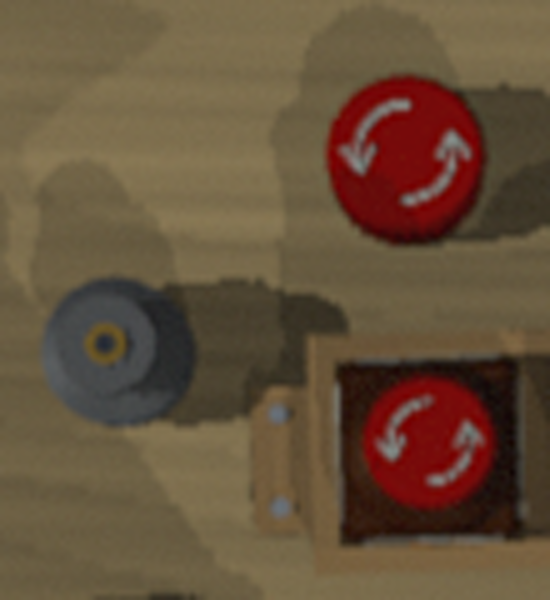

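View pics/s0c.png

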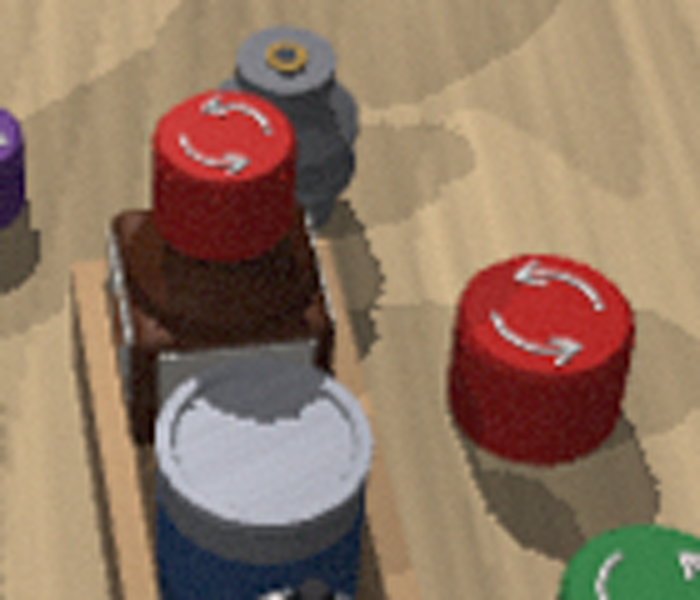

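The crops agree: the red cap on the bottle is about 26 px across and the loose one about 31 px, even though the bottle's cap stands nearer the camera. So the bottle's cap is the smaller red. Its top centre is near (275.4,218.0) in the top view and (294.4,186.8) in the side view.

```bash
cat >> h.py <<'E'
def ray(n,u,v,cm=None):
    cm=cm or robot.camera_model(n); V=cm['view'];R=V[:3,:3];t=V[:3,3]
    d=R.T@np.linalg.solve(cm['mtx'],[u,v,1.]); return -R.T@t,d/np.linalg.norm(d)
def atz(n,u,v,z,cm=None):
    c,d=ray(n,u,v,cm); return c+d*(z-c[2])/d[2]
def tri(rs):
    A=sum(np.eye(3)-np.outer(d,d) for c,d in rs);b=sum((np.eye(3)-np.outer(d,d))@c for c,d in rs)
    p=np.linalg.solve(A,b);return p,[np.linalg.norm((np.eye(3)-np.outer(d,d))@(p-c)) for c,d in rs]
def proj(n,p,cm=None):
    cm=cm or robot.camera_model(n);q=cm['mtx']@(cm['view'][:3,:3]@np.asarray(p)+cm['view'][:3,3]);return q[:2]/q[2]
E
python3 - <<'E'
from h import *
print(tri([ray('top',275.4,218.0),ray('side',294.4,186.8)]))
print(atz('top',275.4,218,.177),atz('side',294.4,186.8,.177))
for n in('top','side'):
  im=cv2.imread(f'pics/{n[0]}0.png'); hsv=cv2.cvtColor(im,cv2.COLOR_BGR2HSV)
  m=((hsv[...,0]<8)|(hsv[...,0]>172))&(hsv[...,1]>180)&(hsv[...,2]>70)
  k,l,st,ce=cv2.connectedComponentsWithStats(m.astype(np.uint8))
  for i in range(1,k):
    if st[i,4]>150: print(n,st[i],ce[i])
# rack end (right end, left tab) corners in top at z=.062
t=cv2.imread('pics/t0.png')
cv2.imwrite('pics/t0d.png',cv2.resize(t[180:255,230:420],None,fx=4,fy=4,interpolation=cv2.INTER_CUBIC))
print(robot.state()['time_s'])
E
```

```text
(array([0.57107917, 0.13032756, 0.18010321]), [np.float64(0.001282719105781885), np.float64(0.0012827191057818187)])
[0.57249721 0.13021283 0.177     ] [0.57020393 0.13368371 0.177     ]
top [283  91  41  14 390] [303.52564103  97.68974359]
top [255 145  32  32 622] [270.34565916 160.7733119 ]
top [262 205  27  27 444] [274.96171171 218.21846847]
side [280 179  29  33 670] [294.3        196.36716418]
side [ 340  211   37   42 1049] [357.42135367 232.28026692]
side [426 238  31  42 378] [441.49206349 260.00529101]
0.1
```

View pics/t0d.png

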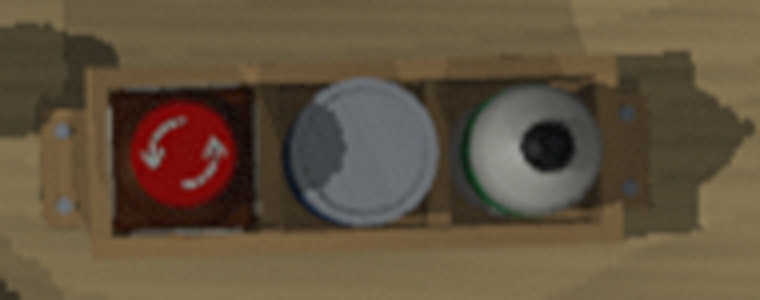

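The cap's top centre is at about (0.572, 0.131, 0.178), against an expected height of 0.177. I'll move to a hover above it with the jaws turned to lie along x.

Call:
move_arm:
  slide:
    - [0.03, -0.038, 0.01]
    - [0.06, -0.077, 0.02]
    - [0.09, -0.116, 0.03]
    - [0.12, -0.155, 0.04]
    - [0.15, -0.195, 0.05]
    - [0.18, -0.235, 0.05]
    - [0.21, -0.275, 0.05]
    - [0.24, -0.314, 0.05]
    - [0.27, -0.353, 0.05]
    - [0.3, -0.392, 0.05]
  spin: [-6, -12, -18, -24, -30, -36, -42, -48, -54, -60]
  jaw: 0
  squeeze: 90

```text
time_s: 1.1
tcp_pos: [0.5025, 0.2239, 0.2982]
tool_rot: [0.632, 0.775, 0.0, -0.0]
contact_force: [1.1, 0.6, 0.2]
width: 0.0854
```

Call:
move_arm:
  slide:
    - [0.035, -0.047, 0]
    - [0.07, -0.094, 0]
    - [0.07, -0.094, 0]
    - [0.07, -0.094, 0]
    - [0.07, -0.094, 0]
  spin: [0, 0, 0, 0, 0]

```text
time_s: 1.6
tcp_pos: [0.5713, 0.1326, 0.2978]
tool_rot: [0.63, 0.777, -0.0, -0.001]
contact_force: [0.3, 0.4, -0.4]
width: 0.0855
```

```bash
python3 - <<'E'
from h import *
s=robot.state();print(s['time_s'],s['qpos'],s['tcp_pos'],s['tool_rot'])
cm=robot.camera_model('wrist');print(repr(cm))
im=snap('wrist','w1.png');snap('top','t1.png')
for z in(.177,.18):print(proj('wrist',[.572,.131,z],cm))
hsv=cv2.cvtColor(im[:,:,::-1].copy(),cv2.COLOR_BGR2HSV)
m=((hsv[...,0]<8)|(hsv[...,0]>172))&(hsv[...,1]>180)&(hsv[...,2]>70)
k,l,st,ce=cv2.connectedComponentsWithStats(m.astype(np.uint8))
for i in range(1,k):
    if st[i,4]>150: print(st[i],ce[i])
E
```

```text
1.6 [-0.71402919  0.28033773  0.51790116  1.63632189 -0.14506609  1.26440504
  0.0390974 ] [0.57128445 0.13260299 0.29780095] [ 6.29889240e-01  7.76684619e-01 -2.00124158e-04 -7.12701756e-04]
{'mtx': array([[372.10012796,   0.        , 279.23509922],
       [  0.        , 372.10012796, 203.53231717],
       [  0.        ,   0.        ,   1.        ]]), 'view': array([[ 9.78349926e-01,  2.06957497e-01, -1.25169869e-04,
        -5.86930808e-01],
       [ 1.96164795e-01, -9.27136497e-01,  3.19276196e-01,
        -4.72944864e-02],
       [ 6.59605530e-02, -3.12388397e-01, -9.47661698e-01,
         4.31619948e-01],
       [ 0.00000000e+00,  0.00000000e+00,  0.00000000e+00,
         1.00000000e+00]])}
[278.91340925 203.48775773]
[278.90932045 204.86951089]
[ 371  138   78   75 3867] [409.02379105 174.20248254]
[ 242  157   77   82 4345] [280.56064442 197.09136939]
[ 490  215   38   80 1717] [508.47757717 254.96505533]
```

View pics/w1.png

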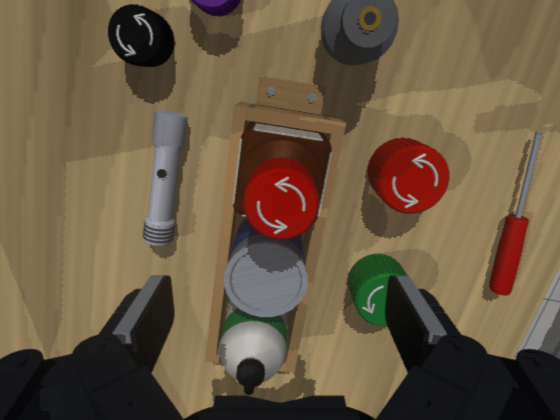

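The wrist view shows the target cap's top disc centred at about (282,201), with white arrows. The larger red cap is at (409,174), loose on the bench.

```bash
python3 - <<'E'
from h import *
cm=robot.camera_model('wrist')
w=cv2.imread('pics/w1.png');cv2.imwrite('pics/w1c.png',cv2.resize(w[100:260,210:350],None,fx=3.75,fy=3.75,interpolation=cv2.INTER_CUBIC))
for u,v in((281.5,200.5),(282,201)):print(atz('wrist',u,v,.177,cm))
a=np.linspace(0,2*np.pi,60)
for p in ([.572,.131],[.573,.1315],[.573,.132]):
  P=np.array([proj('wrist',[p[0]+.027*np.cos(t),p[1]+.027*np.sin(t),.177],cm) for t in a]);print(p,P.min(0),P.max(0))
R=[ray('wrist',281.7,200.7,cm),ray('top',275.4,218),ray('side',294.4,186.8)];print(tri(R))
E
```

```text
[0.57294396 0.13501113 0.177     ]
[0.57336389 0.13472486 0.177     ]
[0.572, 0.131] [240.52145058 167.94816688] [317.41802298 240.73424281]
[0.573, 0.1315] [242.05289254 167.54625193] [318.97298814 240.38190265]
[0.573, 0.132] [242.18050072 166.84125535] [319.1463045  239.76400276]
(array([0.57194955, 0.13276736, 0.17675695]), [np.float64(0.0023054553791308826), np.float64(0.002615444397839538), np.float64(0.0019564788425823747)])
```

View pics/w1c.png

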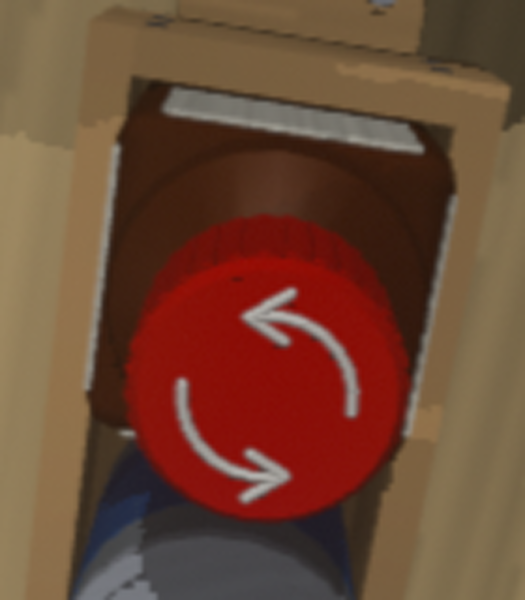

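The face outline spans x 245–318 and y 168–239, which matches a cap at (0.573, 0.132). All three views agree to about 2.5 mm. I'll descend over it now.

Call:
move_arm:
  slide:
    - [0.001, 0, -0.03]
    - [0.0015, -0.0005, -0.06]
    - [0.0015, -0.0005, -0.09]
    - [0.0015, -0.0005, -0.11]
    - [0.0015, -0.0005, -0.13]
    - [0.0015, -0.0005, -0.141]
    - [0.0015, -0.0005, -0.141]
    - [0.0015, -0.0005, -0.141]
  spin: [0, 0, 0, 0, 0, 0, 0, 0]

```text
time_s: 2.5
tcp_pos: [0.5736, 0.1323, 0.158]
tool_rot: [0.629, 0.777, 0.001, 0.0]
contact_force: [0.1, -0.4, 0.5]
width: 0.0853
```

```bash
python3 - <<'E'
from h import *
s=robot.state();print(s['time_s'],s['tcp_pos'],s['contact_force'])
a=snap('wrist','w2.png');b=snap('side','s2.png')
cv2.imwrite('pics/c2.png',np.hstack([cv2.resize(a[120:420,130:430],(400,400)),cv2.resize(b[130:280,220:370],(400,400))])[:,:,::-1])
E
```

```text
2.5 [0.57356913 0.1322674  0.15800041] [ 0.12534493 -0.35667169  0.53970518]
```

View pics/c2.png

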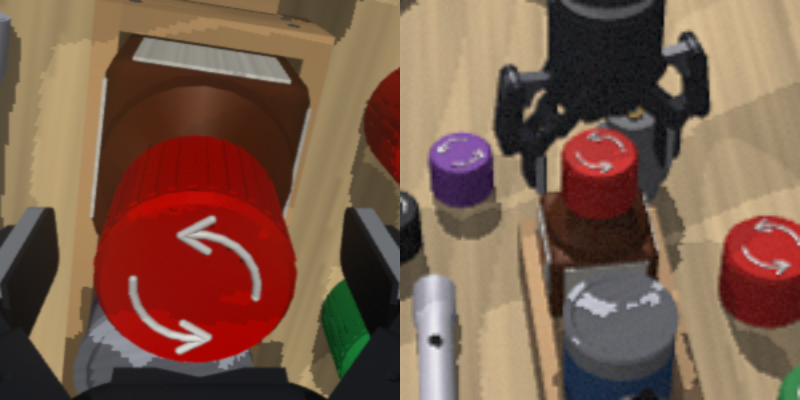

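The wrist crop shows the cap between the open pads. I'll check the centring with a reprojection before closing.

```bash
python3 - <<'E'
from h import *
cm=robot.camera_model('wrist');a=np.linspace(0,2*np.pi,60)
im=cv2.imread('pics/w2.png');s=cv2.imread('pics/s2.png')
for c,z,col in((.132,.177,(0,255,0)),(.132,.137,(0,255,0))):
  for n,i in(('wrist',im),('side',s)):
    P=np.array([proj(n,[.573+.027*np.cos(t),c+.027*np.sin(t),z],cm if n=='wrist' else None) for t in a]);cv2.polylines(i,[np.round(P).astype(int)],True,col,1)
cv2.imwrite('pics/c3.png',np.hstack([cv2.resize(im[120:420,130:430],(400,400)),cv2.resize(s[130:280,220:370],(400,400))]))
E
```

```text
(no output)
```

View pics/c3.png

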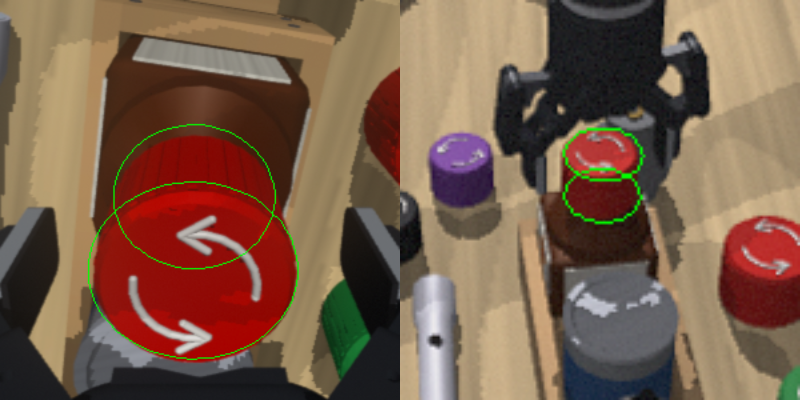

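The overlay suggests the cap is 1–2 mm lower in y than assumed. I'll shift 1 mm in y and close.

Call:
move_arm:
  slide:
    - [0, -0.001, 0]
    - [0, -0.001, 0]
    - [0, -0.001, 0]
    - [0, -0.001, 0]
    - [0, -0.001, 0]
    - [0, -0.001, 0]
    - [0, -0.001, 0]
    - [0, -0.001, 0]
  spin: [0, 0, 0, 0, 0, 0, 0, 0]
  jaw: 1
  squeeze: 90

```text
time_s: 3.4
tcp_pos: [0.5738, 0.1303, 0.1581]
tool_rot: [0.63, 0.777, 0.0, 0.0]
contact_force: [-0.7, -0.6, 4.8]
width: 0.0522
```

Gripped, with a width of 52 mm. Now I'll press gradually.

Call:
move_arm:
  slide:
    - [0, 0, -0.001]
    - [0, 0, -0.002]
    - [0, 0, -0.003]
    - [0, 0, -0.004]
    - [0, 0, -0.005]
    - [0, 0, -0.0055]
    - [0, 0, -0.0055]
    - [0, 0, -0.0055]
  spin: [0, 0, 0, 0, 0, 0, 0, 0]

```text
time_s: 4.2
tcp_pos: [0.5739, 0.1303, 0.1536]
tool_rot: [0.63, 0.777, 0.001, 0.0]
contact_force: [-3.5, -0.7, 10.5]
width: 0.0522
```

Call:
move_arm:
  slide:
    - [0, 0, -0.001]
    - [0, 0, -0.002]
    - [0, 0, -0.002]
    - [0, 0, -0.002]
  spin: [0, 0, 0, 0]

```text
time_s: 4.6
tcp_pos: [0.5739, 0.1303, 0.152]
tool_rot: [0.63, 0.777, 0.001, 0.0]
contact_force: [-4.7, -0.1, 13.9]
width: 0.0519
```

The force is 13.9 N, so travel is about 5.8 mm and the lock is cleared. Now I'll turn.

Call:
move_arm:
  slide:
    - [0, 0, 0]
    - [0, 0, 0]
    - [0, 0, 0]
    - [0, 0, 0]
    - [0, 0, 0]
    - [0, 0, 0]
  spin: [3, 7, 11, 15, 18, 18]

```text
time_s: 5.2
tcp_pos: [0.5746, 0.1305, 0.1523]
tool_rot: [0.5, 0.866, 0.001, 0.001]
contact_force: [-2.3, -0.3, 12.5]
width: 0.0522
```

```bash
python3 - <<'E'
from h import *
s=robot.state();print(s['time_s'],s['tcp_pos'],s['contact_force'],s['wrist_torque'],s['qpos'][6])
a=snap('wrist','w4.png');b=snap('top','t4.png')
cv2.imwrite('pics/c4.png',np.hstack([cv2.resize(a[120:420,130:430],(400,400)),cv2.resize(b[180:260,235:315],(400,400))])[:,:,::-1])
E
```

```text
5.2 [0.57464505 0.13049204 0.15229185] [-2.27486358 -0.25475565 12.51022278] [-0.16015455  0.61168316  0.10963628] 0.3959739195481521
```

View pics/c4.png

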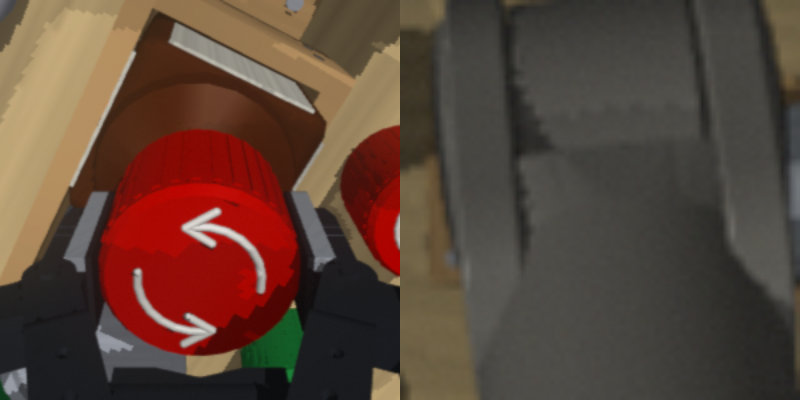

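The wrist view shows the cap's arrows staying fixed in the gripper while the bottle's label turns in view, so the cap is turning and the bottle is not. I'll continue, adding a little press.

Call:
move_arm:
  slide:
    - [0, 0, -0.0005]
    - [0, 0, -0.0005]
    - [0, 0, -0.0005]
    - [0, 0, -0.0005]
    - [0, 0, -0.0005]
    - [0, 0, -0.0005]
    - [0, 0, -0.0005]
    - [0, 0, -0.0005]
    - [0, 0, -0.0005]
    - [0, 0, -0.0005]
  spin: [5, 10, 15, 20, 25, 30, 35, 40, 43, 43]

```text
time_s: 6.3
tcp_pos: [0.5747, 0.1308, 0.152]
tool_rot: [0.148, 0.989, 0.001, 0.001]
contact_force: [-3.1, -0.3, 13.7]
width: 0.0522
```

```bash
python3 - <<'E'
from h import *
s=robot.state();print(s['time_s'],s['tcp_pos'],s['tool_rot'],s['contact_force'],s['wrist_torque'],s['qpos'][6])
a=snap('wrist','w5.png');b=snap('side','s5.png')
cv2.imwrite('pics/c5.png',np.hstack([cv2.resize(a[120:420,130:430],(400,400)),cv2.resize(b[130:280,220:370],(400,400))])[:,:,::-1])
E
```

```text
6.3 [0.57467617 0.13076732 0.15199423] [0.14818356 0.98895824 0.00112821 0.00139871] [-3.07035045 -0.34645812 13.73197783] [-0.07735599  0.63165575  0.05871064] 1.0773773506867301
```

View pics/c5.png

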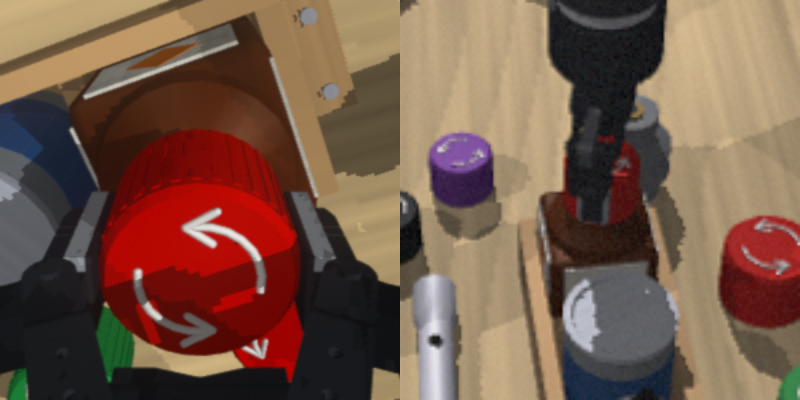

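The cap has turned about 61° with no slip and the bottle sits square in its cell. Now a slow straight lift.

Call:
move_arm:
  slide:
    - [0, 0, 0.002]
    - [0, 0, 0.004]
    - [0, 0, 0.007]
    - [0, 0, 0.01]
    - [0, 0, 0.013]
    - [0, 0, 0.016]
    - [0, 0, 0.019]
    - [0, 0, 0.019]
  spin: [0, 0, 0, 0, 0, 0, 0, 0]

```text
time_s: 7.2
tcp_pos: [0.5732, 0.1303, 0.1683]
tool_rot: [0.149, 0.989, -0.0, -0.0]
contact_force: [-0.3, 0.2, -0.8]
width: 0.0523
```

```bash
python3 - <<'E'
from h import *
s=robot.state();print(s['time_s'],s['tcp_pos'],s['contact_force'])
a=snap('wrist','w6.png');b=snap('side','s6.png')
cv2.imwrite('pics/c6.png',np.hstack([cv2.resize(a[120:420,130:430],(400,400)),cv2.resize(b[130:280,220:370],(400,400))])[:,:,::-1])
E
```

```text
7.2 [0.57322064 0.13029767 0.16827303] [-0.27492434  0.211082   -0.78450817]
```

View pics/c6.png

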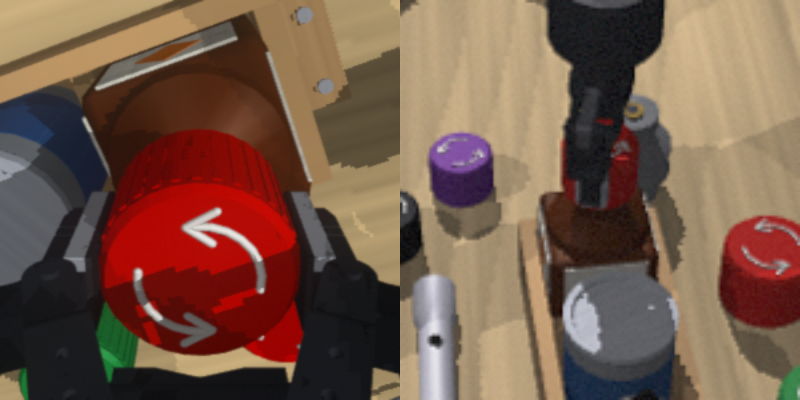

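The pull is only 0.8 N, far below the bottle's weight, so the cap is free. I'll raise it to about 55 mm above its locked height.

Call:
move_arm:
  slide:
    - [0, 0, 0.005]
    - [0, 0, 0.01]
    - [0, 0, 0.02]
    - [0, 0, 0.03]
    - [0, 0, 0.04]
    - [0, 0, 0.045]
    - [0, 0, 0.045]
    - [0, 0, 0.045]
    - [0, 0, 0.045]
    - [0, 0, 0.045]
  spin: [0, 0, 0, 0, 0, 0, 0, 0, 0, 0]

```text
time_s: 8.3
tcp_pos: [0.573, 0.1304, 0.2128]
tool_rot: [0.149, 0.989, -0.0, -0.0]
contact_force: [0.1, -0.1, -0.9]
width: 0.0524
```

```bash
python3 - <<'E'
from h import *
s=robot.state();print(s['time_s'],s['tcp_pos'],s['tool_rot'],s['contact_force'],s['width'],abs(s['joint_vel']).max())
a=snap('wrist','w7.png');b=snap('side','s7.png');snap('top','t7.png')
cv2.imwrite('pics/c7.png',np.hstack([cv2.resize(a[100:420,120:440],(400,400)),cv2.resize(b[120:320,200:400],(400,400))])[:,:,::-1])
E
```

```text
8.3 [0.57301864 0.13036942 0.21279995] [ 1.48549441e-01  9.88904854e-01 -1.85457782e-04 -4.68618789e-04] [ 0.08622348 -0.05802261 -0.93354181] 0.05240701061208658 0.0016927363614126212
```

View pics/c7.png

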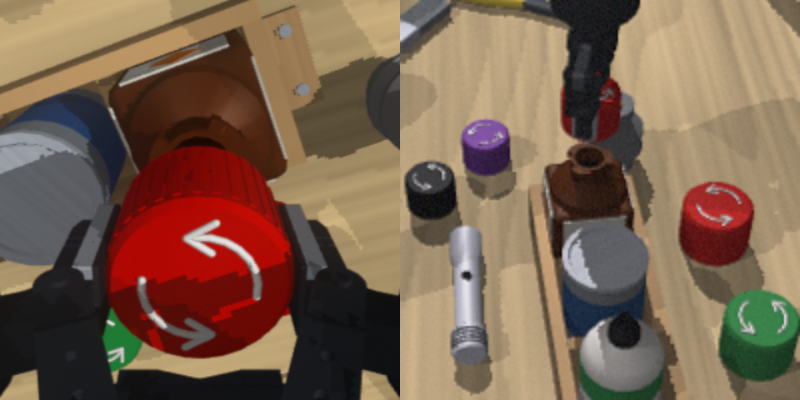

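View pics/t7.png

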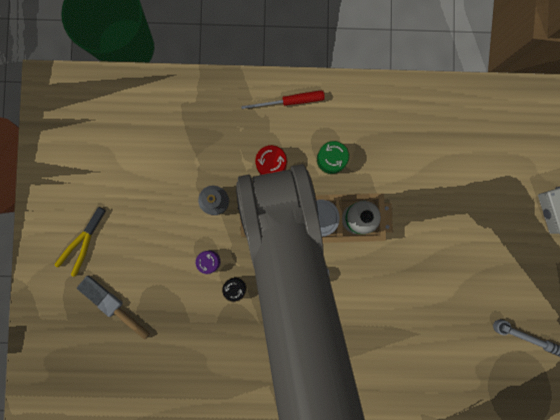

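The side view shows the open brown neck with the cap held above it. The bottle is standing in its cell and the other things look unmoved. Handing in.

```bash
python3 - <<'E'
from rig import robot
print(robot.hand_in())
E
```

```text
the job is handed in; nothing more can be done
None
```

The red cap is off, and the gripper is holding it level above the open mouth of the bottle, about 55 mm above its locked height. I handed the job in at about 8.5 s; no verdict is reported.

- **Steps:** I gripped the cap at 90 N and pressed it down until the force read 13.9 N, which is about 6 mm. Keeping it pressed, I turned it about 61° anticlockwise and lifted it straight up.
- **Last checks:**
  - The pull on the tool was 0.9 N, so no bottle weight is hanging on it.
  - The opening was 52.4 mm and the arm was still.
  - The pictures showed the bottle standing in its cell with its mouth open below the cap. The flashlight, oil bottle, tin and insulator looked unmoved by eye; I did not measure them.
- **Disagreements:**
  - The camera views of the cap's position differed by about 2–3 mm, so I shifted the grip 1 mm before closing.
  - The opening read about 2 mm under the cap's 54 mm, but the cap showed no slip.

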